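# Seat a power module on the repair fixture and clamp it

## Task

Take the power module off the inclined stand, lower it gently over the two brass pins of the repair fixture until its backplate lies flush on the base (either way round), and let go of it. Then slide the fixture's red carriage as far as it goes so that its steel tongue reaches over the backplate's edge, and only then turn the yellow knob clockwise to its stop to lock it. Leave everything else on the bench where it is.

Things in the scene. Friction and masses are not known exactly. Their poses are not given: they have to be found in the camera images.
- module: Power module, 0.4 kg: aluminium backplate 130 (x) x 90 (y) x 6 mm with two 11.5 mm through holes at x = +-52, y = 0; on it a green board (74 x 54 mm, parts to 15 mm up) and a central black finned heatsink 50 (x) x 22 (y) mm, top 46 mm up. Origin: centre of the backplate's underside, z up through the heatsink. Same when turned half round. Starts on the stand, tilted 30 degrees.
- module_grip (a point): A point inside the heatsink to grip at, 37 mm above the backplate's underside on the module's z axis; the block is 22 mm across along the module's y. Axes as the module's.
- stand: Fixed grey inclined stand, footprint 150 x 130 mm. Its face is tilted 30 degrees: low edge at its -x, with an orange lip 12 mm off the face (6 mm proud of the backplate); high edge, about 97 mm up, at +x. Origin: centre of its footprint on the table, z up; the face passes 60 mm above it.
- fixture: Fixed fixture: dark steel base 150 (x) x 260 (y, -125 to +135) x 14 mm high; two brass pins (10 mm diameter, 15 mm high above the base, upper 6 mm tapered to 4 mm) at x = +-52, y = -65 mm; a red sliding carriage on rails 6 mm high towards +y. Origin on the table, z up.
- seat (a point): Point on the base's top (14 mm above the table) midway between the two pins, axes as the fixture's: the module's origin belongs here, the module's x along the fixture's x or against it.
- carriage (a joint): Travel (m) of the red carriage along the fixture's -y, towards the pins: starts near 0 (drawn back), stop at 0.045, needs 3 N. Block 54 (x) x 44 (y) mm, top 34 mm above the table; its steel tongue (32 mm wide, 23.5 to 29.5 mm above the table) ends 55 mm from the knob's axis and at the stop overlaps the seated backplate by 14 mm. Push it, or pull it by the knob.
- knob (a joint): Turn (rad) of the yellow clamp knob on the carriage: near 0 = loose, positive clockwise seen from above, stop at 1.4 = locked. Its grip is an upright bar 44 mm long, 10 mm thick, 41 to 74 mm above the table. At 0 the bar lies 0.7 rad anticlockwise of the fixture's x axis, at the stop 0.7 rad clockwise of it.
- knob_grip (a point): Point in the knob's bar on its turning axis, 64 mm above the table, 10 mm below the bar's top; x along the bar, y across its 10 mm, z up. It travels with the carriage and turns with the knob.
- spool: Bystander: grey metal solder spool, 54 mm across, 40 mm high. Origin: centre of its underside.
- screwdriver: Bystander: screwdriver with red handle, 160 mm, lying. Origin: under its middle.
- bottle: Bystander: small amber bottle with white cap, 40 mm across, 100 mm high. Origin: centre of its underside.
- meter: Bystander: yellow multimeter 150 x 78 x 37 mm lying on its back. Origin: centre of its underside.
- jar: Bystander: pale jar with a white lid, 56 mm across, 60 mm high. Origin: centre of its underside.
- tray: Bystander: green divided parts tray 110 x 150 x 28 mm. Origin: centre of its underside.
- tweezers: Bystander: steel tweezers 125 mm long, lying. Origin: under its middle.
There are look-alikes about, which are no part of the job. Several things have the shape of the module; the one meant has the colours described above.

How it is judged:
On the way, in this order (a step that is already met when the one before it is completed fails the run):
1. The module is lifted off the inclined stand (distance of module from where it was at the start of the episode above 0.05 m and contact force between module and stand below 0.01 N), for 0.1 s.
2. The module sits flush on the fixture over both pins and is let go, the knob still loose (horizontal distance between module and seat below 0.003 m and z of module in the frame of fixture between 0.0115 and 0.0165 m and angle between module's own z axis and vertical below 0.04 rad and angle between the x axis of module and the x axis of fixture, either way round below 0.06 rad and contact force between the fingers and module below 0.05 N and value of joint knob below 0.7 rad), for 0.2 s.
3. The carriage is slid home over the seated module's edge while the knob is still loose (horizontal distance between module and seat below 0.003 m and z of module in the frame of fixture between 0.0115 and 0.0165 m and angle between module's own z axis and vertical below 0.04 rad and angle between the x axis of module and the x axis of fixture, either way round below 0.06 rad and value of joint carriage above 0.038 m and value of joint knob below 0.7 rad), for 0.1 s.
4. The knob is turned clockwise to lock (horizontal distance between module and seat below 0.003 m and z of module in the frame of fixture between 0.0115 and 0.0165 m and angle between module's own z axis and vertical below 0.04 rad and angle between the x axis of module and the x axis of fixture, either way round below 0.06 rad and value of joint carriage above 0.038 m and value of joint knob above 1.2 rad), for 0.2 s.
At the end, for the whole second after the job is handed in: Module at rest on the fixture over both pins (within 3 mm sideways, 2.5 mm in height, level within 0.04 rad, aligned within 0.06 rad either way round); carriage travel over 38 mm of 45; knob turned over 1.2 rad of 1.4 (all of step 4 and linear speed of module below 0.02 m/s); the robot touches nothing.
It fails at once if The module is dropped or slammed onto the fixture (faster than 0.4 m/s within 30 mm of its seat) (distance between module and seat below 0.03 m and linear speed of module above 0.4 m/s).
It fails at once if Another thing on the bench is moved more than 40 mm (distance of any of spool, screwdriver, bottle, meter, jar, tray, tweezers from where it was at the start of the episode above 0.04 m).
It also fails if it takes over 62 s, if anything falls off the work surface, if the arm or the gripper's body presses on something with over 40 N, if the wrist force passes 120 N, or if a joint passes its speed limit or range.

## Robot

A 6-joint arm with a two-finger parallel gripper is mounted at the origin on the work surface. World frame = base frame: x ahead of the robot, y to its left, z up, the work surface at z = 0. Lengths are in m, angles in rad, forces in N, time in s.
With the tool pointing down it reaches from about 0.325 to 0.775 m from the base axis. Payload 5.5 kg.
Tool frame: the origin (TCP) lies between the finger pads; the fingertips stand 8 mm ahead of it and the grasp point (between the pads) lies 11 mm behind it (tcp_to_tips is the distance from the TCP to the fingertips, in m); z points along the fingers, y is the line along which they close (so a half turn about z gives the same grasp; the last joint's range is limited). The gripper opens to 88 mm and grips with 3 to 60 N. Pads are 20 mm wide; open, the fingers measure 115 mm over their backs; the gripper's body (75 mm by 178 mm) begins 61 mm behind the grasp point.
Start: joints at [-1.357, 0.091, 1.231, -0, 1.82, -0.057], TCP at [0.161, -0.578, 0.231] pointing down, gripper open.
Joint ranges: [-2.87, 2.87], [-0.86, 2.18], [0.17, 2.46], [-1.51, 4.65], [0.06, 2.69], [-2.65, 2.65]. Speed limits (rad/s): [2.57, 2.57, 3.01, 3.14, 3.14, 3.14].

## Interface

Orientations are given as a unit quaternion [w, x, y, z].
In Python, from bench import * gives the robot as it stands. Calls block until the motion is done:
- move_to(position, orientation): joint-space move of the TCP to a pose.
- move_l(position, speed=0.15, orientation=None): straight line of the TCP; orientation=None keeps the orientation; speed is the mean speed in m/s.
- movej(angles): joint-space move.
- gripper_open() and close(): open the fingers fully, or close them until they stop; the grip force is fixed at half the most.
- hold(seconds).
- inverse_kinematics(position, orientation): joint angles nearest the present ones, or None.
- state(): the state.
- get_image(name): name is "scene" or "top" or "wrist"; returns a dict with "frame" (384x512x3 uint8, blue, green, red), "depth" (384x512 float32, m along the optical axis (not along the pixel's ray), 0 where there is no reading), "camera_matrix" (3x3 intrinsics, pixels), "view" (4x4, takes a point from world to camera coordinates). Camera axes: x right, y up, looking along -z (the intrinsics and any distortion apply to the point x, -y, -z); pixel columns grow to the right and rows downward; lengths in m; the calibration is good to about 2 mm. A picture is of the moment at which its call begins.
A pose or a line that the arm cannot do raises IKError and nothing moves.
- job_done(): hands the job in; it is judged then, once.
The state is a dict: "time": time; "joint_pos": joint angles; "dq": joint speeds; "joint_torque": joint torques, N m; "ee_pos": TCP position; "ee_rot": TCP orientation; "ft_force": force on the tool from outside, world axes, zero at the start; "moment": the same for the moment, N m; "finger_gap": finger opening in m; "finger_force": force on a finger pad.
Only numpy, scipy, OpenCV 4.12 (cv2) and the standard library are available. Lean on these libraries where they do the work, as an engineer would, in place of code of your own. Each camera call takes 0.05 s, during which the arm holds its last target. There are 200 camera calls.

## Working session

There is one attempt and no reset: what is moved stays moved. The work goes in short steps, each a Python script; the robot and the scene stay as the last script left them, time stands still between calls to the robot, and variables do not carry over. Pictures are saved under pics/ and viewed, at most 10 in all, crops included, and the job is handed in when it is done.

```bash
mkdir -p pics; cat > h.py <<'E'
from bench import *
import numpy as np, cv2
def pts(im):
    d=im["depth"];K=im["camera_matrix"];h,w=d.shape
    u,v=np.meshgrid(np.arange(w),np.arange(h))
    P=np.stack([(u-K[0,2])/K[0,0]*d,-(v-K[1,2])/K[1,1]*d,-d],-1)
    T=np.linalg.inv(im["view"])
    P=P@T[:3,:3].T+T[:3,3]; P[d<=0]=np.nan
    return P
E
python3 - <<'E'
from h import *
ims={}
for n in("scene","top"):
    im=get_image(n);np.savez(n+'.npz',**im);cv2.imwrite(f'pics/{n}.png',im["frame"])
    print(n,im["camera_matrix"].tolist(),np.linalg.inv(im["view"])[:3].round(3).tolist(),(im["depth"]==0).mean(), [k for k in im])
s=state();print(s)
E
```

```text
scene [[472.50361086618966, 0.0, 260.02720412518744], [0.0, 472.50361086618966, 192.93360482292238], [0.0, 0.0, 1.0]] [[0.636, -0.567, 0.523, 1.406], [0.771, 0.471, -0.428, -0.651], [-0.004, 0.675, 0.737, 1.211]] 0.012847900390625 ['frame', 'depth', 'camera_matrix', 'view']
top [[478.4426554219086, 0.0, 248.13449467866135], [0.0, 478.4426554219086, 197.69037341375954], [0.0, 0.0, 1.0]] [[-0.016, 0.996, -0.085, 0.464], [-1.0, -0.016, -0.001, 0.021], [-0.002, 0.085, 0.996, 1.693]] 0.004058837890625 ['frame', 'depth', 'camera_matrix', 'view']
{'time': 0.1, 'joint_pos': array([-1.35673101e+00,  9.17765638e-02,  1.23173139e+00,  2.17266240e-05,
        1.81979285e+00, -5.67174346e-02]), 'dq': array([ 0.00079273, -0.00123042, -0.00265374, -0.00117185, -0.00063283,
        0.00022447]), 'joint_torque': array([ 4.57967981e-03, -4.47856522e+01, -4.07568741e+01,  7.03306915e-02,
        2.83575692e-02, -1.11021056e-04]), 'ee_pos': array([ 0.16043528, -0.57790241,  0.22964337]), 'ee_rot': array([-8.52262309e-04,  9.90847859e-01,  1.34980708e-01, -5.66262691e-05]), 'ft_force': array([-0.27627074, -0.23433081, -0.21122393]), 'moment': array([-0.02427888, -0.07396605, -0.03126975]), 'finger_force': 0.0, 'finger_gap': 0.08767466949211147}
```

View pics/scene.png

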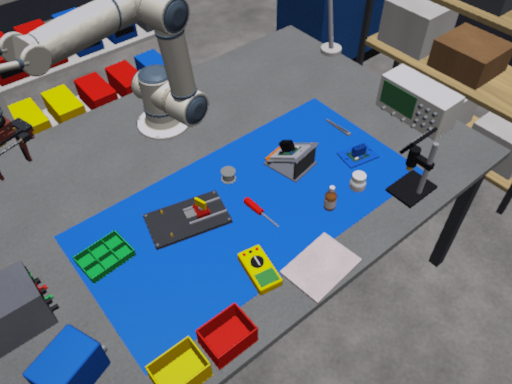

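View pics/top.png

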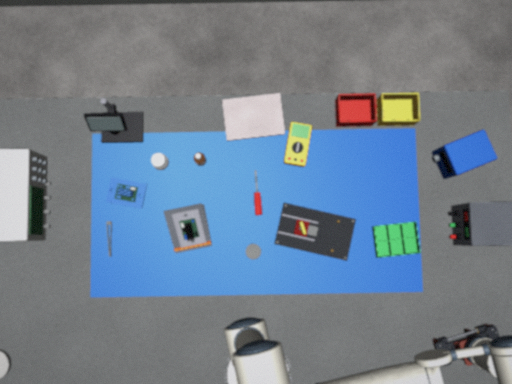

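```bash
python3 - <<'E'
from h import *
im=dict(np.load('top.npz'));P=pts(im)
S=np.nanmedian(P[224:232,180:186].reshape(-1,3),0);F=np.nanmedian(P[229:234,328:340].reshape(-1,3),0)
print(S,F)
q=[0,1,0,0]
for n,c in(("stand",P[228,188]),("fix",P[231,315])):
    print(n,c)
    p=[c[0]-0.03,c[1],0.36]
    try: move_to(p,q)
    except Exception as e: print(e); continue
    hold(0.3)
    w=get_image("wrist");s=state();np.savez('w_'+n+'.npz',ee=s["ee_pos"],er=s["ee_rot"],**w);cv2.imwrite(f'pics/w_{n}.png',w["frame"])
    print(np.linalg.inv(w["view"])[:3].round(3).tolist(),s["ee_pos"],s["time"])
a=cv2.imread('pics/w_stand.png');b=cv2.imread('pics/w_fix.png')
cv2.imwrite('pics/both.png',cv2.resize(np.vstack([a,b]),(400*1,600)) if 0 else np.hstack([a[:, 56:456],b[:,56:456]]))
E
```

```text
[0.50433347 0.24415926 0.07851822] [ 0.48550909 -0.27459213  0.01473334]
stand [0.50168967 0.2218352  0.11155195]
[[-0.0, 0.965, 0.261, 0.544], [-1.0, -0.0, -0.0, 0.222], [-0.0, -0.261, 0.965, 0.514]] [0.47177535 0.22168711 0.35998473] 3.4917
fix [ 0.48635592 -0.20849757  0.02668866]
[[0.001, 0.965, 0.261, 0.528], [-1.0, 0.001, 0.0, -0.208], [-0.0, -0.261, 0.965, 0.514]] [ 0.45656291 -0.20807209  0.36000372] 5.425
```

View pics/both.png

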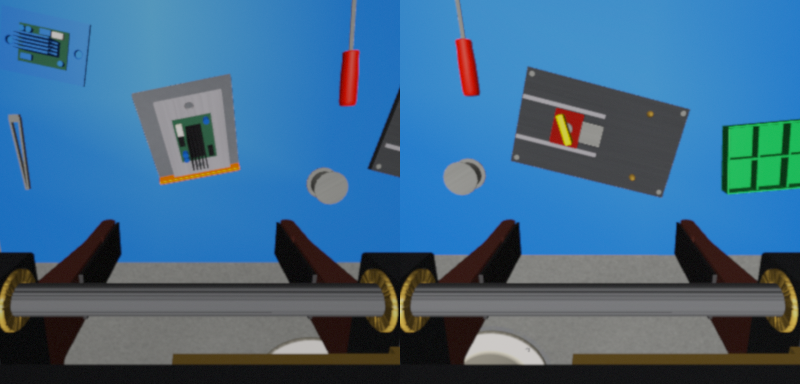

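```bash
cat >> h.py <<'E'
from scipy.spatial.transform import Rotation as R
def ray(im,uv,z):
    """pixel -> world point on plane z (scalar) or (n,d): n.p=d"""
    K=im["camera_matrix"];T=np.linalg.inv(im["view"]);uv=np.atleast_2d(uv).astype(float)
    d=np.c_[(uv[:,0]-K[0,2])/K[0,0],-(uv[:,1]-K[1,2])/K[1,1],-np.ones(len(uv))]@T[:3,:3].T
    n,c=(np.array([0,0,1.]),z) if np.isscalar(z) else z
    t=(c-T[:3,3]@n)/(d@n); return T[:3,3]+d*t[:,None]
def quat(zt,yt):
    yt=np.array(yt,float);zt=np.array(zt,float);zt/=np.linalg.norm(zt);yt-=zt*(yt@zt);yt/=np.linalg.norm(yt)
    q=R.from_matrix(np.c_[np.cross(yt,zt),yt,zt]).as_quat();return q[[3,0,1,2]]
def blobs(im,lo,hi,amin=3,box=None):
    m=cv2.inRange(cv2.cvtColor(im["frame"],cv2.COLOR_BGR2HSV),np.array(lo),np.array(hi))
    m[250:]=0
    n,l,s,c=cv2.connectedComponentsWithStats(m)
    return m,l,[(i,s[i,4],c[i]) for i in np.argsort(-s[:,4]) if i>0 and s[i,4]>=amin]
E
python3 - <<'E'
from h import *
f=dict(np.load('w_fix.npz'))
hsv=cv2.cvtColor(f["frame"],cv2.COLOR_BGR2HSV)
print('pin hsv',hsv[112:117,304:309].reshape(-1,3).tolist())
m,l,b=blobs(f,(8,90,90),(28,255,255))
for i,a,c in b[:10]: print('orange',a,c,ray(f,c,0.029)[0].round(4))
m,l,b=blobs(f,(24,120,120),(34,255,255))
for i,a,c in b[:4]: print('yel',a,c,ray(f,c,0.074)[0].round(4))
s=dict(np.load('w_stand.npz'));P=pts(s)
m,l,b=blobs(s,(5,120,120),(25,255,255))
for i,a,c in b[:3]:
    print('lip',a,c); 
    if a>50:
        p=P[l==i]; p=p[~np.isnan(p[:,0])];print(np.median(p,0)); e=np.linalg.eigh(np.cov(p[:,:2].T))[1][:,1];print('dir',e)
hs=cv2.cvtColor(s["frame"],cv2.COLOR_BGR2HSV)
print('plate',hs[115,56+175],hs[104,56+205],'stand',hs[95,56+150],hs[160,56+230])
g=(hs[...,1]<40)&(hs[...,2]>150);g=g.astype(np.uint8);n,l,st,c=cv2.connectedComponentsWithStats(g)
i=l[115,56+170];print(st[i])
p=P[l==i];p=p[~np.isnan(p[:,0])];c=p.mean(0);u,w,v=np.linalg.svd(p-c,full_matrices=False);n=v[2]*np.sign(v[2,2]);r=(p-c)@n
print('plane',c,n,'tilt',np.degrees(np.arccos(n[2])),'rms',r.std())
E
```

```text
pin hsv [[20, 166, 123], [21, 173, 140], [21, 171, 151], [21, 168, 149], [20, 152, 131], [21, 177, 130], [21, 177, 151], [21, 173, 167], [21, 172, 168], [21, 168, 150], [21, 177, 125], [21, 181, 148], [21, 172, 169], [21, 169, 172], [21, 169, 151], [20, 175, 112], [21, 180, 133], [21, 172, 154], [21, 173, 155], [20, 163, 133], [20, 141, 92], [20, 165, 105], [20, 167, 116], [20, 155, 115], [19, 124, 97]]
orange 215 [219.69302326 129.03255814] [ 0.4973 -0.1555  0.029 ]
orange 156 [ 12.23076923 158.58333333] [0.4508 0.175  0.029 ]
orange 38 [306.  113.5] [ 0.5208 -0.288   0.029 ]
orange 38 [287.63157895 177.02631579] [ 0.4215 -0.263   0.029 ]
yel 239 [219.36401674 129.41422594] [ 0.4997 -0.1599  0.074 ]
lip 424 [254.2240566  174.08962264]
[0.4415752  0.22086604 0.03584481]
dir [-0.18182928  0.98333011]
lip 22 [504.68181818 124.77272727]
lip 4 [502.  149.5]
plate [138   8 157] [132   8 161] stand [107  15 117] [115  12 124]
[ 210   90   76   86 2647]
plane [0.51573051 0.22748641 0.07321192] [-0.48834728 -0.0931312   0.86766556] tilt 29.811515031489712 rms 0.0008875117162879474
```

```bash
python3 - <<'E'
from h import *
def shot(n):
    hold(0.3);w=get_image("wrist");s=state();np.savez(n+'.npz',ee=s["ee_pos"],er=s["ee_rot"],**w);print(n,s["ee_pos"],s["time"]);return w
yaw=-0.25;fx=np.array([np.cos(yaw),np.sin(yaw),0]);fy=np.array([-np.sin(yaw),np.cos(yaw),0])
c=np.array([0.4712,-0.2755,0])+0.04*fy
move_to(c+[0,0,0.20],quat([0,0,-1],-fy)); a=shot('c_fix')
n=np.array([-.4914,-.0925,.866]);n/=np.linalg.norm(n)
y=np.cross([0,0,1],-n*[1,1,0]);y/=np.linalg.norm(y)
c=np.array([0.508,0.226,0.07])
move_to(c+0.19*n,quat(-n,-y)); b=shot('c_st')
cv2.imwrite('pics/c2.png',np.hstack([b["frame"][:, 56:456],a["frame"][:,56:456]]))
E
```

```text
c_fix [ 0.4814813  -0.23688793  0.20143217] 6.475
c_st [0.41488615 0.20809565 0.23443571] 8.475
```

View pics/c2.png

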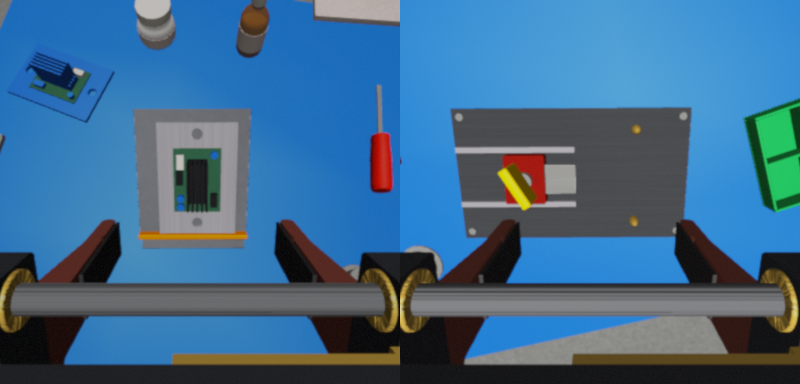

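```bash
python3 - <<'E'
from h import *
for n in('w_fix','c_fix'):
    f=dict(np.load(n+'.npz'))
    m,l,b=blobs(f,(12,90,60),(28,255,255))
    b=[x for x in b if 20<x[1]<150 and 240<x[2][0]<330]
    g=[]
    for i,a,c in b:
        w=np.where(l==i);wt=1
        p=ray(f,c,0.021)[0];g.append(p);print(n,a,c.round(1),p.round(4))
    g=sorted(g,key=lambda p:-p[0]);d=g[0]-g[1];print('mid',(g[0]+g[1])/2,'len',np.linalg.norm(d),'yaw',np.arctan2(d[1],d[0]))
    m,l,b=blobs(f,(24,100,90),(34,255,255));
    for i,a,c in b[:2]: print('knob',a,c)
    hs=cv2.cvtColor(f["frame"],cv2.COLOR_BGR2HSV)
    # base outline: dark low-saturation
    g=cv2.inRange(hs,(0,0,40),(179,110,120));g[250:]=0
    k,l,st,ce=cv2.connectedComponentsWithStats(g);i=1+np.argmax(st[1:,4]);
    ct=max(cv2.findContours((l==i).astype(np.uint8),cv2.RETR_EXTERNAL,cv2.CHAIN_APPROX_NONE)[0],key=cv2.contourArea)[:,0]
    w=ray(f,ct,0.014)[:,:2];r=cv2.minAreaRect((w*1000).astype(np.float32));print('base',r)
s=dict(np.load('c_st.npz'));P=pts(s);hs=cv2.cvtColor(s["frame"],cv2.COLOR_BGR2HSV)
g=((hs[...,1]<40)&(hs[...,2]>140)).astype(np.uint8);k,l,st,_=cv2.connectedComponentsWithStats(g)
i=l[140,56+165];print(st[i])
pm=cv2.erode((l==i).astype(np.uint8),np.ones((3,3)))>0
p=P[pm];p=p[~np.isnan(p[:,0])];c=p.mean(0);_,_,v=np.linalg.svd(p-c,full_matrices=False);n=v[2]*np.sign(v[2,2]);d=c@n
print('n',n,np.degrees(np.arccos(n[2])),'rms',((p-c)@n).std(),'c',c)
for (u,v) in((253,133),(253,222)):
    win=hs[v-9:v+10,u-9:u+10,2].astype(float);print(win[9].astype(int).tolist());
    k,l2,s2,c2=cv2.connectedComponentsWithStats((win<140).astype(np.uint8));
    j=l2[9,9];q=c2[j]+[u-9,v-9];print('hole',s2[j],q,ray(s,q,(n,d))[0])
ct=max(cv2.findContours((l==i).astype(np.uint8),cv2.RETR_EXTERNAL,cv2.CHAIN_APPROX_NONE)[0],key=cv2.contourArea)[:,0]
w=ray(s,ct,(n,d));x=-n*[1,1,0];yv=np.cross([0,0,1.],x);yv/=np.linalg.norm(yv);xv=np.cross(yv,n)
r=cv2.minAreaRect((np.c_[w@xv,w@yv]*1000).astype(np.float32));print('plate',r);cc=np.array(r[0])/1000
print('centre',xv*cc[0]+yv*cc[1]+n*d,'xv',xv)
bm=(hs[...,2]<55)&(np.abs(np.arange(512)-253)<25)[None]&((np.arange(384)>140)&(np.arange(384)<215))[:,None]
hp=P[bm];h=hp@n-d;print('heat h pct',np.nanpercentile(h,[5,50,95]));t=hp[h>0.034];print((t@yv).min(),(t@yv).max(),(t@xv).min(),(t@xv).max())
E
```

```text
w_fix 39 [306.  113.6] [ 0.5206 -0.2893  0.021 ]
w_fix 39 [287.7 177.1] [ 0.4197 -0.264   0.021 ]
mid [ 0.4701412  -0.27665736  0.021     ] len 0.10398367999196227 yaw -0.24552777819548618
knob 246 [219.45934959 129.33739837]
base ((486.8309020996094, -208.58290100097656), (257.12725830078125, 147.6289520263672), 76.00536346435547)
c_fix 77 [291.8 129.3] [ 0.5205 -0.289   0.021 ]
c_fix 76 [289.4 220.6] [ 0.4199 -0.264   0.021 ]
mid [ 0.47021145 -0.27649726  0.021     ] len 0.10362638667303735 yaw -0.24308112670705134
knob 575 [170.60173913 188.17217391]
knob 4 [167.5  165.75]
base ((473.4976806640625, -228.81625366210938), (303.5519104003906, 164.89227294921875), 75.71977233886719)
[ 212  122   82  111 5276]
n [-0.49063313 -0.09323984  0.86636336] 29.96125063613601 rms 0.0007382560075380669 c [0.50610753 0.22582606 0.06747284]
[154, 156, 152, 140, 123, 115, 115, 114, 113, 114, 113, 111, 112, 115, 128, 148, 156, 158, 159]
hole [  4   4  11  12 105] [252.76190476 133.45714286] [0.54690973 0.2335568  0.09141167]
[155, 155, 153, 146, 127, 115, 112, 112, 113, 112, 112, 112, 113, 120, 136, 153, 157, 157, 157]
hole [ 4  5 11  9 79] [252.83544304 221.78481013] [0.45858575 0.21696619 0.0396071 ]
plate ((496.6003723144531, 127.38279724121094), (89.62549591064453, 129.175537109375), 89.99028015136719)
centre [0.50237043 0.22513301 0.06528188] xv [0.85113033 0.16174866 0.49941419]
heat h pct [0.00729342 0.01215557 0.0407287 ]
0.11699947964306426 0.13768083488060776 0.47309310004131155 0.5211932260312753
```

```bash
cat >> h.py <<'E'
n=np.array([-0.4906,-0.0932,0.8664]);n/=np.linalg.norm(n)
yv=np.cross([0,0,1.],-n*[1,1,0]);yv/=np.linalg.norm(yv);xv=np.cross(yv,n)
Otop=xv*.4968+yv*.1274+n*(np.array([0.50610753,0.22582606,0.06747284])@n)
yaw=-0.2443;fx=np.array([np.cos(yaw),np.sin(yaw),0]);fy=np.array([-np.sin(yaw),np.cos(yaw),0])
seat=np.array([0.4701,-0.2765,0.014]);up=np.array([0,0,1.])
HG=0.0385-0.011   # TCP height above module underside
def st(t=''):
    s=state();print(t,'t',round(s["time"],2),'p',s["ee_pos"].round(4),'F',s["ft_force"].round(1),'M',s["moment"].round(2),'gap',round(s["finger_gap"],4),'ff',round(float(s["finger_force"]),1));return s
E
python3 - <<'E'
from h import *
g=Otop+n*(HG-0.006);q=quat(-n,-yv);print(g)
move_l(g+n*0.06,0.15,q);move_l(g,0.08);st('at')
close();hold(0.2);st('closed')
move_l(g+n*0.03,0.06);move_l(g+n*0.05+up*0.10,0.2);st('up')
move_to(seat+up*(HG+0.10),quat([0,0,-1],-fy));hold(0.3);st('above')
w=get_image("wrist");np.savez('pre.npz',**w);sc=get_image("scene")
cv2.imwrite('pics/pre.png',np.hstack([w["frame"][:,56:456],cv2.resize(sc["frame"][140:300,100:267],(400,384))]))
E
```

```text
[0.49199254 0.22314305 0.08400721]
at t 10.26 p [0.4922 0.2233 0.0846] F [-0.6  0.3 -0.3] M [-0.03  0.21 -0.02] gap 0.0878 ff 0.0
closed t 11.48 p [0.492  0.2231 0.084 ] F [-0.  -0.5  0.4] M [-0.07  0.18  0.03] gap 0.0219 ff 30.0
up t 12.88 p [0.4671 0.2183 0.2253] F [ 1.6  0.7 -4.3] M [-0.11  0.52 -0.02] gap 0.0219 ff 30.0
above t 14.99 p [ 0.4704 -0.276   0.1418] F [-0.   0.5 -3. ] M [0.06 0.03 0.02] gap 0.0216 ff 30.0
```

View pics/pre.png

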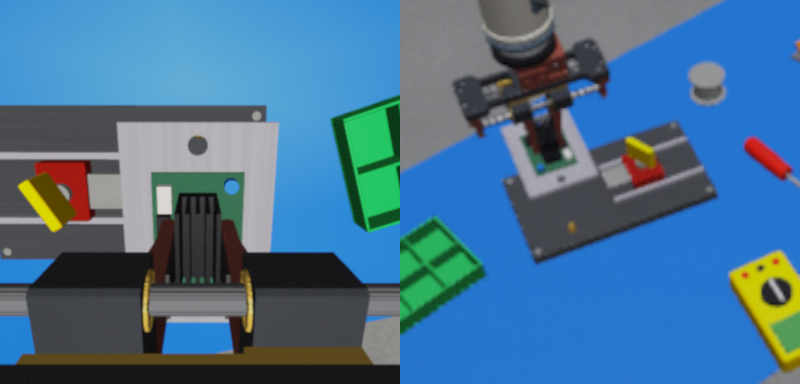

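```bash
python3 - <<'E'
from h import *
w=dict(np.load('pre.npz'));h=w["frame"].max(2).astype(float);u,v=253,146
win=(h[v-13:v+14,u-14:u+15]<130).astype(np.uint8)
k,l,s,c=cv2.connectedComponentsWithStats(win);j=l[13,14];q=c[j]+[u-14,v-13]
P=pts(w);m=P[v-12:v+13,u-50:u-20].reshape(-1,3);m2=P[v-12:v+13,u+20:u+50].reshape(-1,3)
print(s[j],q,'plate z',np.nanmedian(m[:,2]),np.nanmedian(m2[:,2]))
p=ray(w,q,float(np.nanmedian(np.r_[m,m2][:,2])))[0]
e=p-seat;print(p,'fix frame',e@fx,e@fy)
A=np.r_[m,m2];A=A[~np.isnan(A[:,0])];A=A[abs(A[:,2]-.1205)<.01];c=A.mean(0);nn=np.linalg.svd(A-c,full_matrices=False)[2][2];print('n in fix',nn@fx,nn@fy,nn[2])
E
```

```text
[  5   3  20  19 297] [253.27272727 145.11111111] plate z 0.12078220533526202 0.12076709833131215
[ 0.52057695 -0.28795655  0.12077093] fix frame 0.05174920478060177 0.0010928529877593848
n in fix 0.0033054457848397467 -2.1677046208547516e-05 -0.9999945367642112
```

```bash
python3 - <<'E'
from h import *
b=seat+0.0002*fx-0.0006*fy
move_l(b+up*(HG+0.025),0.1);hold(0.2);s0=st('pre')
for h in np.r_[np.arange(.018,-.0005,-.003)]:
    move_l(b+up*(HG+h),0.03);s=st(f'h{h:.3f}')
    if s["ft_force"][2]-s0["ft_force"][2]>8: print('contact');break
w=get_image("wrist");np.savez('low.npz',**w);P=pts(w)
print('plate z',np.nanmedian(P[120:160,190:215,2]),np.nanmedian(P[120:160,295:315,2]))
cv2.imwrite('pics/low.png',w["frame"])
E
```

```text
pre t 16.19 p [ 0.4706 -0.2774  0.0675] F [-0.3  0.9 -2.4] M [-0.02  0.   -0.01] gap 0.0218 ff 30.0
h0.018 t 16.57 p [ 0.4699 -0.277   0.059 ] F [ 0.2  0.1 -3.3] M [0.06 0.04 0.  ] gap 0.0218 ff 30.0
h0.015 t 16.82 p [ 0.47   -0.277   0.0562] F [-0.8  0.5 -2.9] M [ 0.02 -0.03  0.01] gap 0.0215 ff 30.0
h0.012 t 17.07 p [ 0.47   -0.277   0.0532] F [ 0.   0.2 -3.2] M [ 0.04 -0.01  0.04] gap 0.0218 ff 30.0
h0.009 t 17.32 p [ 0.47   -0.277   0.0502] F [ 0.5  0.3 -3.8] M [0.05 0.   0.03] gap 0.0216 ff 30.0
h0.006 t 17.57 p [ 0.47   -0.277   0.0472] F [-1.1  0.7 -4. ] M [ 0.05 -0.05  0.  ] gap 0.0217 ff 30.0
h0.003 t 17.82 p [ 0.47   -0.277   0.0442] F [-0.5 -0.3 -2.7] M [0.04 0.04 0.07] gap 0.022 ff 30.0
h0.000 t 18.07 p [ 0.4701 -0.2771  0.0414] F [-1.  -0.2 -2.5] M [0.02 0.02 0.  ] gap 0.0215 ff 30.0
plate z 0.020315752464547976 0.02030870243150802
```

```bash
python3 - <<'E'
from h import *
b=seat+0.0002*fx-0.0006*fy
for h in(-.0005,-.001,-.0015):
    move_l(b+up*(HG+h),0.02);s=st(h)
    if s["ft_force"][2]>3: break
gripper_open();hold(0.2);st('open')
move_l(b+up*(HG+0.08),0.15)
move_to(seat+0.05*fy-0.03*fx+up*0.20,quat([0,0,-1],-fy));hold(.3);st()
w=get_image("wrist");np.savez('seat.npz',**w);cv2.imwrite('pics/seat.png',w["frame"])
P=pts(w);m,l,bb=blobs(w,(24,100,60),(34,255,255),30)
i=bb[0][0];p=P[l==i];p=p[~np.isnan(p[:,0])];t=p[(p[:,2]>.068)&(p[:,2]<.08)]
print(bb[0],len(p),len(t),np.percentile(p[:,2],[5,50,95]))
r=cv2.minAreaRect((t[:,:2]*1000).astype(np.float32));print(r)
ys,xs=np.where(l==i);top=P[ys,xs,2]>.068
ct=np.c_[xs[top],ys[top]];W=ray(w,ct,0.074);r2=cv2.minAreaRect((W[:,:2]*1000).astype(np.float32));print(r2)
c=np.array([r2[0][0]/1000,r2[0][1]/1000,0]);print('fix',(c-seat)@fx,(c-seat)@fy)
e=np.linalg.eigh(np.cov(W[:,:2].T))[1][:,1];print('bar ang rel fx',(np.arctan2(e[1],e[0])-yaw+np.pi/2)%np.pi-np.pi/2)
E
```

```text
-0.0005 t 18.38 p [ 0.4701 -0.2771  0.0413] F [-0.2  1.5 -0.7] M [ 0.2   0.19 -0.03] gap 0.0216 ff 30.0
-0.001 t 18.62 p [ 0.4702 -0.2771  0.0413] F [-3.2  2.6  4.7] M [ 0.48  0.64 -0.02] gap 0.0216 ff 30.0
open t 19.93 p [ 0.4702 -0.2771  0.0405] F [ 0.3  0.2 -0.6] M [ 0.01  0.01 -0.02] gap 0.0873 ff 0.0
 t 21.44 p [ 0.4527 -0.2209  0.2122] F [-0.9 -0.3 -0.4] M [ 0.05 -0.01  0.04] gap 0.088 ff 0.0
(np.int64(2), np.int32(618), array([180.69255663, 151.3236246 ])) 616 512 [0.05406557 0.07368602 0.07509581]
((499.2775573730469, -160.13381958007812), (43.12422180175781, 10.373636245727539), 17.254467010498047)
((499.4523010253906, -160.71670532226562), (43.08527374267578, 10.857141494750977), 16.84600830078125)
fix 0.0004754039642282659 0.11944497851725298
bar ang rel fx 0.5366876631755169
```

View pics/seat.png

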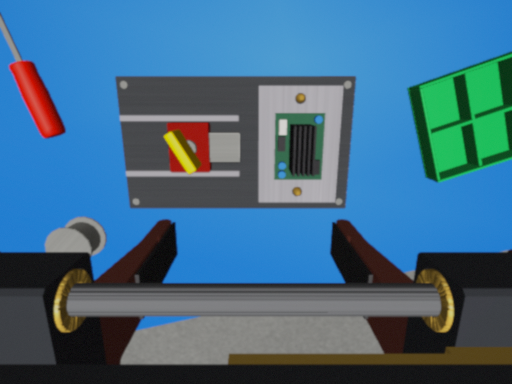

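```bash
python3 - <<'E'
from h import *
a=0.295;k=np.array([0.4994,-0.1604,0.053])
perp=lambda a:np.array([-np.sin(a),np.cos(a),0])
home=k-(0.1198-0.0855)*fy
for s in(-1,1):
    j=[inverse_kinematics(p,quat([0,0,-1],s*perp(x))) for p,x in((k,a),(home,a-1.3))];print(s,[None if x is None else x.round(2).tolist() for x in j])
q=quat([0,0,-1],-perp(a))
move_to(k+up*0.08,q);hold(.1);move_l(k,0.1);st('at');close();hold(.2);st('cl')
for f in np.linspace(.2,1,5):
    move_l(k+(home-k)*f,0.04);s=st(f'{f:.1f} Fy{0:.0f}');print('pull F.fy',s["ft_force"]@fy)
    if s["ft_force"]@fy>20: break
E
```

```text
-1 [[-0.38, -0.07, 1.71, -0.0, 1.5, 0.9], [-0.44, -0.06, 1.7, -0.0, 1.5, 2.14]]
1 [[-0.38, -0.07, 1.71, -0.0, 1.5, -2.24], [-0.44, -0.06, 1.7, -0.0, 1.5, -1.01]]
at t 23.06 p [ 0.4998 -0.1606  0.0538] F [0.7 0.5 0.6] M [-0.    0.02 -0.  ] gap 0.0879 ff 0.0
cl t 24.43 p [ 0.4992 -0.1602  0.053 ] F [-2.7  1.7  0.9] M [ 0.34  0.31 -0.04] gap 0.0097 ff 30.0
0.2 Fy0 t 24.76 p [ 0.4974 -0.1675  0.0529] F [-3.3  0.5  2.5] M [ 0.29  0.54 -0.02] gap 0.01 ff 30.0
pull F.fy -0.3364427669451587
0.4 Fy0 t 25.08 p [ 0.4957 -0.1742  0.0529] F [-4.2 -0.   1.8] M [ 0.17  0.74 -0.  ] gap 0.0098 ff 30.0
pull F.fy -1.0394847255345865
0.6 Fy0 t 25.41 p [ 0.4942 -0.1806  0.053 ] F [-5.4  0.9  1.4] M [0.17 0.88 0.02] gap 0.0101 ff 30.0
pull F.fy -0.4530831198055446
0.8 Fy0 t 25.73 p [ 0.4925 -0.1871  0.053 ] F [-5.1  1.3  2.3] M [ 0.34  0.85 -0.01] gap 0.0099 ff 30.0
pull F.fy 0.07934518443736782
1.0 Fy0 t 26.06 p [ 0.491  -0.1933  0.0529] F [-4.6  3.4  1.5] M [ 0.6   0.81 -0.04] gap 0.0096 ff 30.0
pull F.fy 2.2281579820816804
```

```bash
python3 - <<'E'
from h import *
p=np.array([0.4994,-0.1604,0.053])-(0.1198-0.0855)*fy
for i in range(1,6):
    move_l(p-0.001*i*fy,0.02);hold(.1);s=st(i);print(s["ft_force"]@fy)
    if s["ft_force"]@fy>9: break
hold(.2)
j=state()["joint_pos"].copy()
for d in np.arange(.1,1.36,.125):
    t=j.copy();t[5]+=d;movej(t.tolist());s=st(f'{d:.2f}')
    if abs(s["moment"][2])>1.2: print('stop');break
E
```

```text
1 t 26.41 p [ 0.491  -0.1933  0.0529] F [-4.1  6.5  3.1] M [ 1.06  0.71 -0.07] gap 0.01 ff 30.0
5.33336940441767
2 t 26.76 p [ 0.4909 -0.1934  0.0529] F [-4.3  9.   4.2] M [ 1.57  0.66 -0.08] gap 0.0099 ff 30.0
7.720227123512864
3 t 27.11 p [ 0.4909 -0.1935  0.053 ] F [-2.9 11.8  4.1] M [ 2.08  0.49 -0.02] gap 0.0099 ff 30.0
10.718480018823092
0.10 t 27.56 p [ 0.4911 -0.1931  0.053 ] F [-4.4  3.2  2.8] M [ 0.5   0.68 -0.05] gap 0.0099 ff 30.0
0.23 t 27.81 p [ 0.491  -0.1934  0.053 ] F [-3.3  3.4  3.5] M [ 0.51  0.55 -0.08] gap 0.0098 ff 30.0
0.35 t 28.06 p [ 0.491  -0.1935  0.0529] F [-2.9  4.   1.6] M [ 0.38  0.52 -0.04] gap 0.0097 ff 30.0
0.47 t 28.31 p [ 0.491  -0.1937  0.0529] F [-3.4  1.4  2.4] M [ 0.26  0.51 -0.05] gap 0.0098 ff 30.0
0.60 t 28.56 p [ 0.4909 -0.1937  0.053 ] F [-2.4  0.7  0.9] M [ 0.14  0.56 -0.07] gap 0.0102 ff 30.0
0.72 t 28.81 p [ 0.4909 -0.1938  0.053 ] F [-2.6  0.8  1.1] M [-0.05  0.55 -0.04] gap 0.0101 ff 30.0
0.85 t 29.06 p [ 0.4909 -0.1939  0.0529] F [-3.6 -0.7  0.5] M [-0.24  0.56 -0.07] gap 0.0097 ff 30.0
0.97 t 29.31 p [ 0.4908 -0.1939  0.053 ] F [-3.6 -2.2  1.8] M [-0.47  0.66 -0.05] gap 0.0101 ff 30.0
1.10 t 29.56 p [ 0.4908 -0.1937  0.053 ] F [-4.  -1.5  2.2] M [-0.4   0.78 -0.07] gap 0.01 ff 30.0
1.23 t 29.81 p [ 0.4908 -0.1936  0.0529] F [-4.5 -1.1  1.7] M [-0.37  0.85 -0.07] gap 0.0097 ff 30.0
1.35 t 30.06 p [ 0.491  -0.1934  0.053 ] F [-4.3 -1.9  1.8] M [-0.3   0.72  0.7 ] gap 0.0111 ff 31.5
```

```bash
python3 - <<'E'
from h import *
s=st();gripper_open();hold(.2);move_l(s["ee_pos"]+up*0.09,0.12)
move_to(seat+0.04*fy-0.03*fx+up*0.20,quat([0,0,-1],-fy));hold(.3);st()
w=get_image("wrist");cv2.imwrite('pics/end.png',w["frame"])
P=pts(w);m,l,bb=blobs(w,(24,100,60),(34,255,255),30);i=bb[0][0]
ys,xs=np.where(l==i);t=P[ys,xs,2]>.068;W=ray(w,np.c_[xs[t],ys[t]],.074)
r=cv2.minAreaRect((W[:,:2]*1000).astype(np.float32));c=np.array([*np.array(r[0])/1000,0]);e=np.linalg.eigh(np.cov(W[:,:2].T))[1][:,1]
print('knob y',(c-seat)@fy,'ang',(np.arctan2(e[1],e[0])-yaw+np.pi/2)%np.pi-np.pi/2)
E
```

```text
t 30.06 p [ 0.491  -0.1934  0.053 ] F [-4.3 -1.9  1.8] M [-0.3   0.72  0.7 ] gap 0.0111 ff 31.5
 t 33.58 p [ 0.4507 -0.2302  0.2135] F [-0.7  0.2 -0. ] M [0.05 0.01 0.03] gap 0.0878 ff 0.0
knob y 0.08621012688371554 ang -0.7030884576034815
```

View pics/end.png

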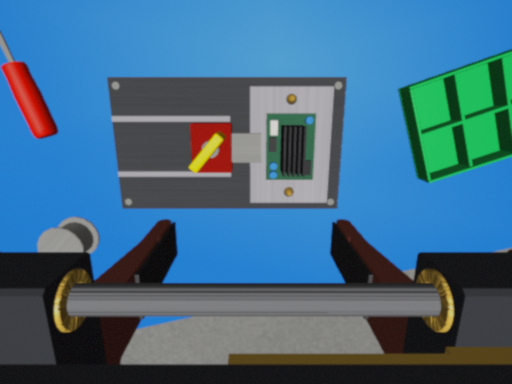

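The picture shows both pins through the plate at (292,98) and (289,192). The tongue overlaps the plate edge at (250,147), and the knob at (206,153) is at its stop.

```bash
python3 -c "
from bench import *
print(job_done())"
```

```text
the job is handed in; nothing more can be done
None
```

I handed the job in at about 34 s of the 62 s limit; no verdict came back. The last camera check shows the module seated over both pins, the carriage at its stop with the tongue over the backplate's edge, and the knob turned to its locked stop. The gripper was clear of everything.

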